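# Line the condiments up by height on the serving board

## Task

Line up the four condiments (pepper mill, spice jar, salt shaker, spice tin) on the serving board by height, each standing upright in the middle of its own cork round, with the tallest on the round next to the wicker basket and the shortest at the far end by the tea light. Do not knock any of them over on the way.

Things in the scene. Friction and masses are not known exactly. Their poses are not given: they have to be found in the camera images.
- pepper_mill: Turned dark-wood pepper mill, loose, round, 150 mm tall (the tallest): foot 58 mm across, waisted body up to 108 mm, above it a rounded head 50 mm across at its widest (heights 109 to 139 mm; grip it there, near 124 mm), then a small metal knob. Origin: centre of its underside; z is up along its axis.
- spice_jar: Round glass spice jar with a red screw cap, loose, 108 mm tall (second tallest), 45 mm across; cap 45 mm, body 44 mm; grip it anywhere above 30 mm. Origin: centre of its underside; z is up along its axis.
- salt_shaker: Round glass salt shaker with a grey domed cap, loose, 90 mm tall (third tallest): body 44 mm across up to about 70 mm, cap 34 mm across above that; grip the body below 66 mm or the cap. Origin: centre of its underside; z is up along its axis.
- spice_tin: Small plain metal spice tin with a press-on lid, loose, 55 mm tall (the shortest), body 47 mm and lid 49 mm across. Between the condiments lie a wrapped sweet, a wafer and a matchbox, at most 17 mm high. Origin: centre of its underside; z is up along its axis.
- cork_1: One of four identical cork rounds, 64 mm across and 3 mm thick, fixed in a straight row at 85 mm spacing on top of a light wooden serving board (100 x 345 x 12 mm, fixed to the worktop); their numbers say nothing about their order in the row. Origin: centre of its underside, 12 mm above the worktop; its top is 15 mm above the worktop. The board's place and direction vary, and the round's x axis points across the row, away from the robot.
- cork_2: One of four identical cork rounds, 64 mm across and 3 mm thick, fixed in a straight row at 85 mm spacing on top of a light wooden serving board (100 x 345 x 12 mm, fixed to the worktop); their numbers say nothing about their order in the row. Origin: centre of its underside, 12 mm above the worktop; its top is 15 mm above the worktop. The board's place and direction vary, and the round's x axis points across the row, away from the robot.
- cork_3: One of four identical cork rounds, 64 mm across and 3 mm thick, fixed in a straight row at 85 mm spacing on top of a light wooden serving board (100 x 345 x 12 mm, fixed to the worktop); their numbers say nothing about their order in the row. Origin: centre of its underside, 12 mm above the worktop; its top is 15 mm above the worktop. The board's place and direction vary, and the round's x axis points across the row, away from the robot.
- cork_4: One of four identical cork rounds, 64 mm across and 3 mm thick, fixed in a straight row at 85 mm spacing on top of a light wooden serving board (100 x 345 x 12 mm, fixed to the worktop); their numbers say nothing about their order in the row. Origin: centre of its underside, 12 mm above the worktop; its top is 15 mm above the worktop. The board's place and direction vary, and the round's x axis points across the row, away from the robot.
- basket: Round wicker basket, 111 x 114 mm, 52 mm high, fixed beside one end of the serving board, in line with the row, its centre 110 mm from the centre of the nearest cork round; beside the other end stands a tea light 38 mm across and 15 mm high. Which end is which varies. Origin: centre of its underside. To the left, at y > 0.4 m, stand a kettle 216 mm high, a mug and low things.
Mind the look-alikes: they are no part of the job. What is shaped like the basket but orange is not meant.

How it is judged:
By the outcome, as a careful person would: the job done as asked, in the order asked, and still so for the second after the job is handed in, with the robot touching nothing.
It also fails if it takes over 122 s, if anything falls off the work surface, if the arm or the gripper's body presses on something with over 40 N, if the wrist force passes 120 N, or if a joint passes its speed limit or range.

## Robot

A 6-joint arm with a two-finger parallel gripper is mounted at the origin on a cart in front of the work surface, level with it; the furniture and walls round the work are solid. World frame = base frame: x ahead of the robot, y to its left, z up, the work surface at z = 0. Lengths are in m, angles in rad, forces in N, time in s.
With the tool pointing down it reaches from about 0.25 to 0.725 m from the base axis. Payload 9.7 kg.
Tool frame: the origin (TCP) lies midway between the tips of the shut fingers; the grasp point (between the pads) lies 19 mm behind it; z points along the fingers, y is the line along which they close (so a half turn about z gives the same grasp; the last joint's range is limited). The gripper opens to 85 mm and grips with 20 to 120 N. Pads are 22 mm wide; open, the fingers measure 114 mm over their backs; the gripper's body (76 mm by 85 mm) begins 54 mm behind the grasp point. The pads swing forward as they close: fully open they stand 13 mm farther back than shut.
Start: joints at [-1.169, 0.087, 0.176, 1.66, 0, 1.571], TCP at [0.215, -0.506, 0.231] pointing down, gripper open.
Joint ranges: [-3.13, 3.13], [-0.85, 1.81], [-1.15, 1.24], [-2.2, 2.28], [-1.44, 1.52], [-3.14, 3.14]. Speed limits (rad/s): [2.22, 2.22, 2.57, 3.14, 3.14, 3.14].

## Interface

Orientations are given as a rotation vector (axis times angle).
In Python, from station import sensors, viewer, r gives the robot as it stands. The module is installed in compiled form; this text tells all that it offers.
- The arm moves only by the shell command python3 -m handwheel 'ROWS' [OPENING] [FORCE]. ROWS is JSON, a list of rows, each a list of 6 numbers: the shift along the world's x, y, z scaled (see below), then the turn, a rotation vector about the world's x, y, z scaled (see below). In form: [[x, y, z, wx, wy, wz], ...]. A call has 1 to 8 rows; each row shifts and turns the commanded pose from where the row before left it; what a row does not reach is not made up. The controller multiplies each number of a shift by 600 mm and each number of a turn by pi/2 rad. A row lasts 1/10 s, in which the tool goes at most 50 mm and 8.59 degrees, less where a joint would pass 70% of its speed; a pose out of reach is approached as far as the arm can. A call with a number of a shift or a turn outside -1 to 1 is refused whole. A call with a gripper value outside its range is refused whole. OPENING is the gripper's target within -1 to 1 (shut at 1, half-way at 0, fully open at -1), set as the call begins (- or left out, the last holds). The fingers move at their own pace and stop on an object; FORCE is the grip in N (left out, the last holds). Time passes only in rows, so rows that do not move let the fingers close. It gives the time, the measured TCP pose, the force, the opening and the grip force at its end, in the units of the state.
- sensors.get_obs(): the state, without advancing time (a new reading comes with each control period).
- viewer.capture(name): name is "scene" or "side" or "wrist"; returns a dict with "image" (400x640x3 uint8, blue, green, red), "range_z" (400x640 float32, m along the optical axis (not along the pixel's ray), 0 where there is no reading), "fx", "fy", "cx", "cy" (pixels), "R" (3x3) and "t" (3): a world point X has camera coordinates R X + t; the wrist camera has in their place "hand_eye" (4x4, takes a point from camera to tool coordinates, whose origin is the TCP and whose axes are the flange's). Camera axes: x right, y down, z forward; pixel columns grow to the right and rows downward; lengths in m; the calibration is good to about 2 mm. A picture is of the moment at which its call begins: read the wrist's pose just before it.
- r.hand_in(): hands the job in; it is judged then, once.
The state is a dict: "t": time; "joints": joint angles; "qvel": joint speeds; "effort": joint torques, N m; "ee_pos": TCP position; "eef_rot": TCP orientation; "force": force on the tool from outside, world axes, zero at the start; "moment": the same for the moment, N m; "opening": finger opening in m; "grasp_force": force on a finger pad.
Only numpy, scipy, OpenCV 4.12 (cv2) and the standard library are available. Lean on these libraries where they do the work, as an engineer would, in place of code of your own. Each camera call takes 0.05 s, during which the arm holds its last target. There are 200 camera calls.

## Working session

There is one attempt and no reset: what is moved stays moved. The work goes in short steps, Python scripts to look and compute and a shell command to move; the robot and the scene stay as the last step left them, time stands still between calls to the robot, and variables do not carry over. Pictures are saved under pics/ and viewed, at most 14 in all, crops included, and the job is handed in when it is done.

```bash
mkdir -p pics
python3 - <<'E'
from station import sensors, viewer, r
import cv2,numpy as np,pickle
o=sensors.get_obs(); print(o)
for n in("scene","side"):
    c=viewer.capture(n); cv2.imwrite(f"pics/{n}0.png",c["image"]); pickle.dump(c,open(f"{n}0.pkl","wb"))
    print(n,c["R"],c["t"],c["fx"],c["cx"],c["cy"])
E
```

```text
{'t': 0.0, 'joints': array([-1.16899742e+00,  8.74682938e-02,  1.75137780e-01,  1.65979758e+00,
       -3.49026110e-05,  1.57077554e+00]), 'qvel': array([ 4.42066001e-04, -2.83458711e-03, -2.72182413e-03,  4.33171450e-05,
        1.18503171e-03,  3.46470613e-04]), 'effort': array([ 3.13927245e-03, -5.20397866e+01,  4.64798677e+01,  1.65763136e-02,
        2.21001892e-05,  9.63700479e-07]), 'ee_pos': array([ 0.21499334, -0.50599295,  0.23058042]), 'eef_rot': array([-3.07712886e+00, -6.26680242e-01,  4.70953933e-04]), 'force': array([ 0.48542966,  0.61944166, -0.12303622]), 'moment': array([-0.00098739,  0.03418467, -0.01087366]), 'grasp_force': 0.0, 'opening': 0.08553743889730576}
scene [[-0.50686931 -0.86201049  0.00462788]
 [-0.53302863  0.30919699 -0.78757711]
 [ 0.6774688  -0.40166546 -0.61619874]] [0.33392743 0.33390075 0.96944538] 468.3686609002301 317.9583050439497 197.15376798861047
side [[-0.91897846 -0.39427337  0.00520673]
 [-0.27663711  0.635268   -0.7210454 ]
 [ 0.28098133 -0.66406557 -0.69286825]] [0.54974695 0.13503383 0.98258391] 437.7794932302066 322.28912086307196 204.94758982132333
```

View pics/scene0.png

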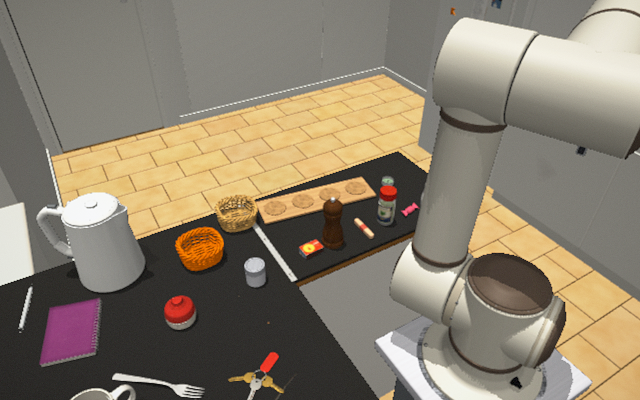

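View pics/side0.png

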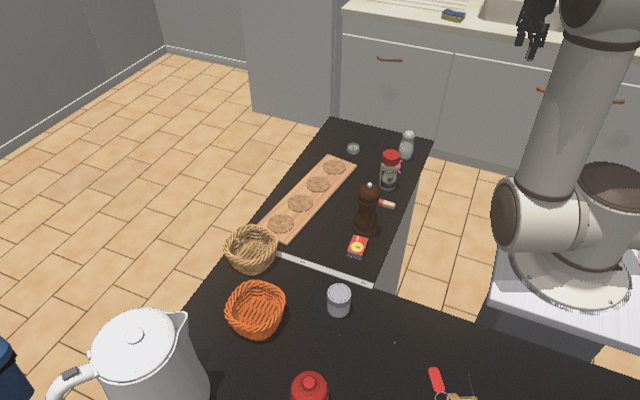

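The wicker basket sits at scene (237,212) and side (251,248), with the tea light at side (353,147). In side view the corks run from (281,223) to (334,166). The mill is at (368,205), jar (390,170), salt shaker (407,143) and tin (339,300). The orange basket is a decoy.

```bash
cat > h.py <<'E'
import numpy as np,pickle
def cloud(c):
    z=c["range_z"]; v,u=np.mgrid[:400,:640]
    p=np.stack([(u-c["cx"])/c["fx"]*z,(v-c["cy"])/c["fy"]*z,z],-1)
    return (p-c["t"])@c["R"]
def pix2plane(c,u,v,h):
    d=np.array([(u-c["cx"])/c["fx"],(v-c["cy"])/c["fy"],1])@c["R"]; o=-c["t"]@c["R"]
    return o+d*(h-o[2])/d[2]
E
python3 - <<'E'
from h import *
from scipy.optimize import least_squares
C={n:pickle.load(open(n+"0.pkl","rb")) for n in("scene","side")}
W={n:cloud(c) for n,c in C.items()}
side=C["side"]
for uv in((281,223),(300,203),(318,184),(334,166)): print("cork",uv,pix2plane(side,*uv,.015).round(4))
for uv in((275,207),(300,202),(329,196),(356,188)): print("cork scene",uv,pix2plane(C["scene"],*uv,.015).round(4))
print("tea",pix2plane(side,353,147,.013).round(3),"basket",pix2plane(side,251,240,.05).round(3))
seeds={"side":{"mill":(368,205),"jar":(390,175),"salt":(407,147),"tin":(339,303)},"scene":{"mill":(332,225),"jar":(387,208),"salt":(388,184),"tin":(255,275)}}
band={"mill":(.112,.137,.025),"jar":(.03,.1,.022),"salt":(.02,.065,.022),"tin":(.01,.045,.0235)}
for k,(a,b,R) in band.items():
    for n in W:
        u,v=seeds[n][k]; g=W[n]; s=g[v,u]
        m=(np.hypot(g[...,0]-s[0],g[...,1]-s[1])<.05)&(g[...,2]>a)&(g[...,2]<b)&(C[n]["range_z"]>0)
        p=g[m]
        if len(p)<8: print(k,n,len(p),s);continue
        f=least_squares(lambda c:np.hypot(p[:,0]-c[0],p[:,1]-c[1])-R,p[:,:2].mean(0)+.01*(p[:,:2].mean(0)-(-C[n]["t"]@C[n]["R"])[:2]),loss="soft_l1",f_scale=.002)
        print(k,n,len(p),f.x.round(4),"res",np.abs(f.fun).mean().round(4))
E
```

```text
cork (281, 223) [0.6411 0.1519 0.015 ]
cork (300, 203) [0.629  0.0707 0.015 ]
cork (318, 184) [ 0.6166 -0.014   0.015 ]
cork (334, 166) [ 0.6064 -0.1009  0.015 ]
cork scene (275, 207) [0.6403 0.1528 0.015 ]
cork scene (300, 202) [0.6246 0.0803 0.015 ]
cork scene (329, 196) [ 0.6066 -0.0068  0.015 ]
cork scene (356, 188) [ 0.5993 -0.0974  0.015 ]
tea [ 0.59  -0.207  0.013] basket [0.661 0.254 0.05 ]
mill scene 237 [0.4569 0.0786] res 0.005
mill side 285 [0.454  0.0734] res 0.0041
jar scene 344 [ 0.4516 -0.0929] res 0.0013
jar side 385 [ 0.452  -0.0971] res 0.0012
salt scene 0 [ 0.57070059 -0.19577268  0.01175507]
salt side 196 [ 0.4435 -0.2455] res 0.0019
tin scene 187 [0.4309 0.3104] res 0.0008
tin side 211 [0.4313 0.3065] res 0.0006
```

```bash
python3 -m handwheel '[[0.0476,0.0543,0,0,0,0.082],[0.0476,0.0543,0,0,0,0.082],[0.0476,0.0543,0,0,0,0.082],[0.0476,0.0543,0,0,0,0.082],[0.0476,0.0543,0,0,0,0.082],[0.0476,0.0543,0,0,0,0.082],[0.0476,0.0543,0,0,0,0.082],[0.0476,0.0543,0,0,0,0.082]]' -1 40; python3 -m handwheel '[[0,0,0,0,0,0],[0,0,0,0,0,0]]'
cat >> h.py <<'E'
def wrist(name):
    from station import sensors,viewer
    from scipy.spatial.transform import Rotation as Ro
    import cv2
    o=sensors.get_obs(); c=viewer.capture("wrist"); H=c["hand_eye"]
    Rt=Ro.from_rotvec(o["eef_rot"]).as_matrix()
    Rwc=Rt@H[:3,:3]; twc=Rt@H[:3,3]+o["ee_pos"]
    c["R"]=Rwc.T; c["t"]=-Rwc.T@twc
    cv2.imwrite(f"pics/{name}.png",c["image"]); pickle.dump(c,open(name+".pkl","wb"))
    print("tcp",o["ee_pos"].round(4),"yaxis",Rt[:,1].round(3),"t",o["t"],"cam",twc.round(3)); return c
E
python3 - <<'E'
from h import *
import cv2
for n in("scene","side"):
    c=pickle.load(open(n+"0.pkl","rb")); g=cloud(c)
    m=(g[...,2]>.009)&(g[...,2]<.019)&(g[...,0]>.52)&(g[...,0]<.72)&(g[...,1]>-.17)&(g[...,1]<.22)&(c["range_z"]>0)
    k=cv2.morphologyEx(m.astype(np.uint8),cv2.MORPH_OPEN,np.ones((3,3)))>0
    print(n,cv2.minAreaRect((g[k][:,:2]*1000).astype(np.float32)))
wrist("w0")
E
```

```text
t: 0.9
ee_pos: [0.4444, -0.244, 0.2311]
eef_rot: [-2.364, -2.068, 0.0]
force: [1.0, -0.3, 0.4]
opening: 0.0855
grasp_force: 0.0
t: 1.1
ee_pos: [0.4439, -0.2448, 0.2308]
eef_rot: [-2.368, -2.064, 0.001]
force: [-1.0, -0.1, 0.3]
opening: 0.0853
grasp_force: 0.0
scene ((623.6895751953125, 26.49365234375), (328.2707824707031, 88.91935729980469), 80.35945892333984)
side ((626.572265625, 35.48504638671875), (369.5719299316406, 101.1524887084961), 81.76464080810547)
tcp [ 0.4439 -0.2448  0.2308] yaxis [ 0.991 -0.137 -0.001] t 1.1 cam [ 0.455 -0.168  0.374]
```

View pics/w0.png

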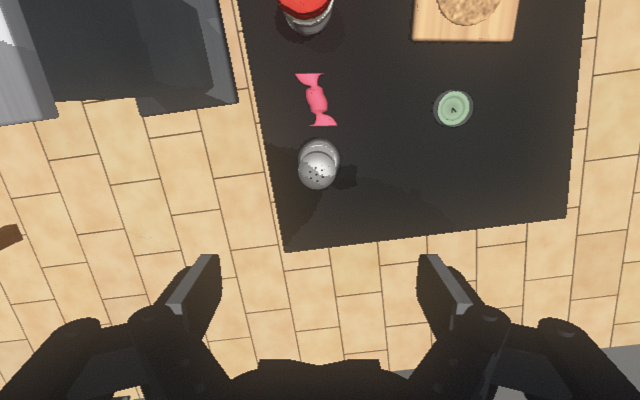

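The wrist image shows the salt cap at (318,170), the tea light at (453,108), and a jar plus the board end at the top.

Run:
```python
from h import *
from scipy.optimize import least_squares
c=pickle.load(open("w0.pkl","rb")); g=cloud(c)
print(pix2plane(c,318,171,.087).round(4),"tea",pix2plane(c,453,108,.015).round(4), g[170,318],g[108,453])
m=(np.hypot(g[...,0]-.443,g[...,1]+.2455)<.05)&(g[...,2]>.025)&(c["range_z"]>0); p=g[m]
t=p[p[:,2]>.076]; print(len(t),t.mean(0),(t.max(0)+t.min(0))/2,np.ptp(t,0))
```

```text
[ 0.4445 -0.2373  0.087 ] tea [ 0.5898 -0.2072  0.015 ] [ 0.44470501 -0.235934    0.08881439] [ 0.59178008 -0.20776007  0.00972643]
24355 [ 0.44432783 -0.23298342  0.29040849] [ 0.4428945  -0.24172336  0.20036575] [0.09976594 0.04096401 0.24871478]
```

Run:
```python
from h import *
for f in("w0","side0"):
    c=pickle.load(open(f+".pkl","rb")); g=cloud(c)
    m=(np.hypot(g[...,0]-.443,g[...,1]+.24)<.04)&(g[...,2]>.074)&(g[...,2]<.1)&(c["range_z"]>0); t=g[m]
    print(f,len(t),((t.max(0)+t.min(0))/2).round(4),np.ptp(t,0).round(4),t.mean(0).round(4))
```

```text
w0 1104 [ 0.4428 -0.2389  0.0824] [0.034  0.0339 0.0168] [ 0.4432 -0.237   0.085 ]
side0 99 [ 0.4417 -0.2372  0.0822] [0.0335 0.0345 0.0159] [ 0.4408 -0.2345  0.0829]
```

```bash
python3 -m handwheel '[[-0.001,0.0095,-0.06,0,0,0],[0,0,-0.06,0,0,0],[0,0,-0.06,0,0,0],[0,0,-0.055,0,0,0],[0,0,-0.045,0,0,0],[0,0,-0.035,0,0,0],[0,0,-0.023,0,0,0],[0,0,0,0,0,0]]' && python3 -m handwheel '[[0,0,0,0,0,0],[0,0,0,0,0,0],[0,0,0,0,0,0],[0,0,0,0,0,0],[0,0,0,0,0,0],[0,0,0,0,0,0],[0,0,0,0,0,0],[0,0,0,0,0,0]]' 0.8 30
```

```text
t: 1.95
ee_pos: [0.4414, -0.2401, 0.0268]
eef_rot: [-2.37, -2.058, 0.002]
force: [0.2, 0.3, 0.3]
opening: 0.0854
grasp_force: 0.0
t: 2.75
ee_pos: [0.4435, -0.2402, 0.0299]
eef_rot: [2.368, 2.061, 0.001]
force: [-2.2, 0.9, 6.2]
opening: 0.0394
grasp_force: 29.6
```

```bash
python3 -m handwheel '[[0,0,0.02,0,0,0],[0,0,0.04,0,0,0],[0,0,0.05,0,0,0],[0,0,0.05,0,0,0],[0,0,0.05,0,0,0],[0,0,0.05,0,0,0],[0,0,0.03,0,0,0],[0,0,0,0,0,0]]'
python3 - <<'E'
from h import *
wrist("w1")
E
```

```text
t: 3.55
ee_pos: [0.444, -0.2403, 0.206]
eef_rot: [2.366, 2.059, 0.003]
force: [-0.2, 0.2, -1.2]
opening: 0.0393
grasp_force: 30.1
tcp [ 0.444  -0.2403  0.206 ] yaxis [ 0.99  -0.138  0.005] t 3.55 cam [ 0.454 -0.164  0.349]
```

View pics/w1.png

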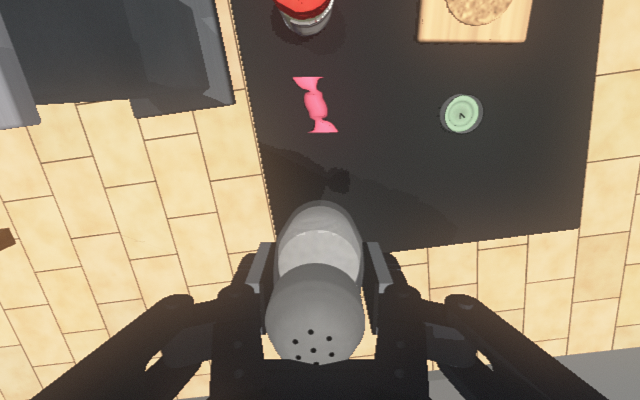

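The salt shaker is held cleanly and upright in the gripper.

```bash
python3 -m handwheel '[[0.046,0.039,0.012,0,0,0],[0.046,0.039,0.012,0,0,0],[0.046,0.039,0.012,0,0,0],[0.046,0.039,0.012,0,0,0],[0.046,0.039,0.012,0,0,0],[0.046,0.039,0.012,0,0,0],[0,0,0,0,0,0],[0,0,0,0,0,0]]'
python3 - <<'E'
from h import *
wrist("w2")
E
```

```text
t: 4.4
ee_pos: [0.6086, -0.0988, 0.2439]
eef_rot: [-2.367, -2.063, 0.003]
force: [0.3, -0.3, -0.7]
opening: 0.0394
grasp_force: 30.2
tcp [ 0.6086 -0.0988  0.2439] yaxis [ 0.991 -0.137 -0.003] t 4.4 cam [ 0.62  -0.022  0.387]
```

View pics/w2.png

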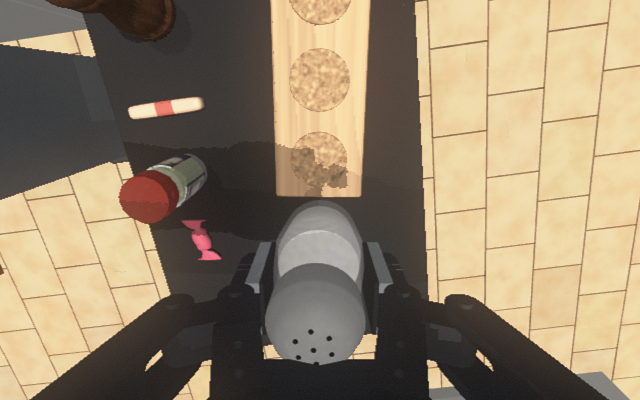

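Cork centres in view: the tea-light-end one at (319,162), the next at (319,79) and a third partly visible at the top. The jar's cap is at (150,197).

Run:
```python
from h import *
c=pickle.load(open("w2.pkl","rb")); g=cloud(c)
for uv in((319,162),(319,79),(320,-6)): print(pix2plane(c,*uv,.015).round(4))
for n,(lo,hi,x,y,R) in {"jarcap":(.09,.115,.452,-.095,.04)}.items():
    m=(np.hypot(g[...,0]-x,g[...,1]-y)<R)&(g[...,2]>lo)&(g[...,2]<hi)&(c["range_z"]>0); t=g[m]
    print(n,len(t),((t.max(0)+t.min(0))/2).round(4),np.ptp(t,0).round(4))
```

```text
[ 0.6083 -0.1015  0.015 ]
[ 0.6204 -0.0137  0.015 ]
[0.6321 0.0641 0.015 ]
jarcap 2383 [ 0.4543 -0.0938  0.1004] [0.0453 0.0451 0.0207]
```

```bash
python3 -m handwheel '[[0.006,0.046,0,0,0,0],[0.006,0.046,0,0,0,0],[0.005,0.045,-0.03,0,0,0],[0,0,-0.06,0,0,0],[0,0,-0.06,0,0,0],[0,0,-0.06,0,0,0],[0,0,-0.06,0,0,0],[0,0,-0.03,0,0,0]]'; python3 -m handwheel '[[0,0,-0.01,0,0,0],[0,0,-0.01,0,0,0],[0,0,0,0,0,0],[0,0,0,0,0,0]]'
```

```text
t: 5.25
ee_pos: [0.6161, -0.0183, 0.0618]
eef_rot: [-2.369, -2.059, 0.005]
force: [-0.8, -0.6, -0.5]
opening: 0.04
grasp_force: 30.2
t: 5.65
ee_pos: [0.6193, -0.0175, 0.055]
eef_rot: [2.369, 2.061, 0.002]
force: [0.7, 0.4, -0.8]
opening: 0.0394
grasp_force: 30.2
```

```bash
python3 -m handwheel '[[0,0,-0.006,0,0,0],[0,0,-0.006,0,0,0],[0,0,0,0,0,0],[0,0,0,0,0,0]]'; python3 -m handwheel '[[0,0,-0.003,0,0,0],[0,0,0,0,0,0],[0,0,0,0,0,0]]'
```

```text
t: 6.05
ee_pos: [0.6187, -0.0172, 0.0464]
eef_rot: [-2.37, -2.062, 0.0]
force: [0.3, -0.4, -1.9]
opening: 0.0394
grasp_force: 30.2
t: 6.35
ee_pos: [0.619, -0.0172, 0.0451]
eef_rot: [2.37, 2.062, 0.001]
force: [-0.1, 0.4, 3.0]
opening: 0.0395
grasp_force: 30.7
```

```bash
python3 -m handwheel '[[0,0,0,0,0,0],[0,0,0,0,0,0],[0,0,0,0,0,0],[0,0,0,0,0,0],[0,0,0,0,0,0]]' -1; python3 -m handwheel '[[0,0,0.03,0,0,0],[0,0,0.05,0,0,0],[0,0,0.07,0,0,0],[0,0,0.07,0,0,0],[0,0,0.07,0,0,0],[0,0,0.03,0,0,0]]'; python3 -m handwheel '[[-0.05,-0.033,0,0,0,0],[-0.05,-0.033,0,0,0,0],[-0.05,-0.033,0,0,0,0],[-0.05,-0.033,0,0,0,0],[-0.05,-0.033,0,0,0,0],[-0.025,-0.016,0,0,0,0],[0,0,0,0,0,0],[0,0,0,0,0,0]]';  python3 - <<'E'
from h import *
c=wrist("w3"); g=cloud(c)
for n,(lo,hi,x,y,R) in {"jarcap":(.09,.115,.4535,-.094,.04),"saltcap":(.09,.11,.619,-.016,.04)}.items():
    m=(np.hypot(g[...,0]-x,g[...,1]-y)<R)&(g[...,2]>lo)&(g[...,2]<hi)&(c["range_z"]>0); t=g[m]
    if len(t):print(n,len(t),((t.max(0)+t.min(0))/2).round(4),np.ptp(t,0).round(4))
E
```

```text
t: 6.85
ee_pos: [0.6187, -0.0173, 0.0446]
eef_rot: [-2.37, -2.062, 0.0]
force: [0.6, -0.2, 0.4]
opening: 0.0854
grasp_force: 0.0
t: 7.45
ee_pos: [0.6195, -0.0173, 0.2414]
eef_rot: [2.367, 2.06, 0.006]
force: [0.9, -1.0, 0.2]
opening: 0.0852
grasp_force: 0.0
t: 8.25
ee_pos: [0.4543, -0.1258, 0.2369]
eef_rot: [2.37, 2.061, 0.001]
force: [0.4, 0.4, 0.1]
opening: 0.0853
grasp_force: 0.0
tcp [ 0.4543 -0.1258  0.2369] yaxis [ 0.99  -0.139  0.001] t 8.25 cam [ 0.465 -0.049  0.38 ]
jarcap 2401 [ 0.4536 -0.0938  0.1005] [0.0456 0.0448 0.0208]
saltcap 1516 [ 0.6162 -0.019   0.0979] [0.032  0.0285 0.0157]
```

View pics/w3.png

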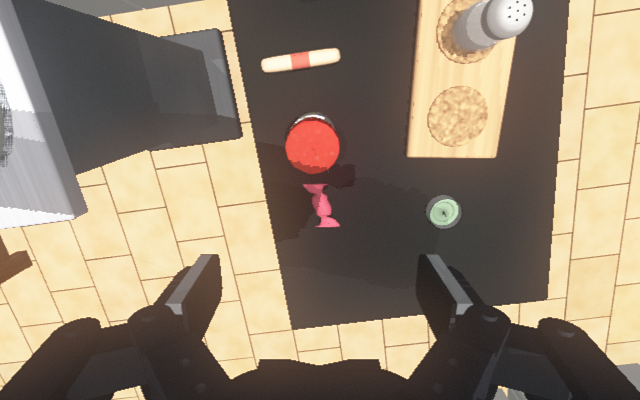

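Salt shaker is standing on the second cork from the tea light; jar cap at (313,147). Next the jar.

```bash
python3 -m handwheel '[[0,0.053,0,0,0,0],[0,0,-0.06,0,0,0],[0,0,-0.06,0,0,0],[0,0,-0.06,0,0,0],[0,0,-0.06,0,0,0],[0,0,-0.045,0,0,0],[0,0,-0.022,0,0,0],[0,0,0,0,0,0]]' && python3 -m handwheel '[[0,0,0,0,0,0],[0,0,0,0,0,0],[0,0,0,0,0,0],[0,0,0,0,0,0],[0,0,0,0,0,0],[0,0,0,0,0,0],[0,0,0,0,0,0],[0,0,0,0,0,0]]' 0.8 35; python3 -m handwheel '[[0,0,0.02,0,0,0],[0,0,0.05,0,0,0],[0,0,0.07,0,0,0],[0,0,0.07,0,0,0],[0,0,0.07,0,0,0],[0,0,0.03,0,0,0],[0,0,0,0,0,0],[0,0,0,0,0,0]]'
```

```text
t: 9.1
ee_pos: [0.4533, -0.0933, 0.0508]
eef_rot: [-2.367, -2.062, 0.003]
force: [-0.5, -0.6, 0.6]
opening: 0.0855
grasp_force: 0.0
t: 9.9
ee_pos: [0.4545, -0.0942, 0.0539]
eef_rot: [2.369, 2.061, 0.002]
force: [-0.9, -0.1, 6.5]
opening: 0.0439
grasp_force: 34.8
t: 10.7
ee_pos: [0.4537, -0.0941, 0.2383]
eef_rot: [2.37, 2.062, -0.0]
force: [0.5, -1.1, -1.0]
opening: 0.0435
grasp_force: 35.9
```

```bash
python3 -m handwheel '[[0.0421,0.0387,0,0,0,0],[0.0421,0.0387,0,0,0,0],[0.0421,0.0387,0,0,0,0],[0.0421,0.0387,0,0,0,0],[0.0421,0.0387,0,0,0,0],[0.0421,0.0387,0,0,0,0],[0.0421,0.0387,0,0,0,0],[0,0,0,0,0,0]]'; python3 -m handwheel '[[0,0,-0.05,0,0,0],[0,0,-0.06,0,0,0],[0,0,-0.06,0,0,0],[0,0,-0.06,0,0,0],[0,0,-0.03,0,0,0],[0,0,-0.012,0,0,0],[0,0,0,0,0,0],[0,0,0,0,0,0]]'
```

```text
t: 11.5
ee_pos: [0.6319, 0.071, 0.2342]
eef_rot: [-2.365, -2.063, 0.006]
force: [-0.3, -0.1, -1.5]
opening: 0.0437
grasp_force: 36.1
t: 12.3
ee_pos: [0.6308, 0.0684, 0.0762]
eef_rot: [2.37, 2.062, 0.001]
force: [-0.7, -0.7, -0.3]
opening: 0.0435
grasp_force: 36.2
```

```bash
python3 -m handwheel '[[0,0,-0.006,0,0,0],[0,0,-0.004,0,0,0],[0,0,0,0,0,0],[0,0,0,0,0,0]]'; python3 -m handwheel '[[0,0,-0.003,0,0,0],[0,0,0,0,0,0],[0,0,0,0,0,0]]'
```

```text
t: 12.7
ee_pos: [0.6307, 0.0685, 0.0695]
eef_rot: [2.37, 2.062, 0.0]
force: [-0.8, 0.4, -2.0]
opening: 0.0437
grasp_force: 36.2
t: 13.0
ee_pos: [0.6308, 0.0686, 0.0689]
eef_rot: [2.369, 2.062, 0.002]
force: [-3.5, -0.0, 7.3]
opening: 0.0439
grasp_force: 36.8
```

```bash
python3 -m handwheel '[[0,0,0,0,0,0],[0,0,0,0,0,0],[0,0,0,0,0,0],[0,0,0,0,0,0],[0,0,0,0,0,0]]' -1; python3 -m handwheel '[[0,0,0.03,0,0,0],[0,0,0.05,0,0,0],[0,0,0.07,0,0,0],[0,0,0.07,0,0,0],[0,0,0.07,0,0,0],[0,0,0.05,0,0,0],[0,0,0,0,0,0]]'; python3 -m handwheel '[[-0.049,-0.012,0,0,0,0],[-0.049,-0.012,0,0,0,0],[-0.049,-0.012,0,0,0,0],[-0.049,-0.012,0,0,0,0],[-0.049,-0.012,0,0,0,0],[-0.049,-0.012,0,0,0,0],[0,0,0,0,0,0],[0,0,0,0,0,0]]';  python3 - <<'E'
from h import *
c=wrist("w4"); g=cloud(c)
for n,(lo,hi,x,y,R) in {"mill":(.108,.155,.455,.076,.04),"millhead":(.117,.139,.455,.076,.04),"jarcap":(.1,.13,.631,.069,.04),"cork":(.013,.0175,.642,.153,.06)}.items():
    m=(np.hypot(g[...,0]-x,g[...,1]-y)<R)&(g[...,2]>lo)&(g[...,2]<hi)&(c["range_z"]>0); t=g[m]
    if len(t):print(n,len(t),((t.max(0)+t.min(0))/2).round(4),np.ptp(t,0).round(4))
E
```

```text
t: 13.5
ee_pos: [0.6305, 0.0685, 0.0673]
eef_rot: [-2.37, -2.062, 0.0]
force: [-1.3, -0.0, -0.2]
opening: 0.0851
grasp_force: 0.0
t: 14.2
ee_pos: [0.6316, 0.0686, 0.2767]
eef_rot: [2.367, 2.06, 0.009]
force: [0.2, 0.3, 0.8]
opening: 0.0853
grasp_force: 0.0
t: 15.0
ee_pos: [0.454, 0.0252, 0.2715]
eef_rot: [2.37, 2.062, 0.001]
force: [0.3, -0.4, 0.4]
opening: 0.0853
grasp_force: 0.0
tcp [0.454  0.0252 0.2715] yaxis [ 0.99  -0.138  0.001] t 15.0 cam [0.465 0.102 0.414]
mill 2787 [0.4547 0.08   0.1358] [0.0497 0.0495 0.0317]
millhead 2531 [0.4547 0.08   0.1295] [0.0497 0.0495 0.019 ]
jarcap 2839 [0.6293 0.068  0.1132] [0.0463 0.0462 0.0249]
cork 3002 [0.6424 0.1322 0.0152] [0.0998 0.0782 0.0045]
```

View pics/w4.png

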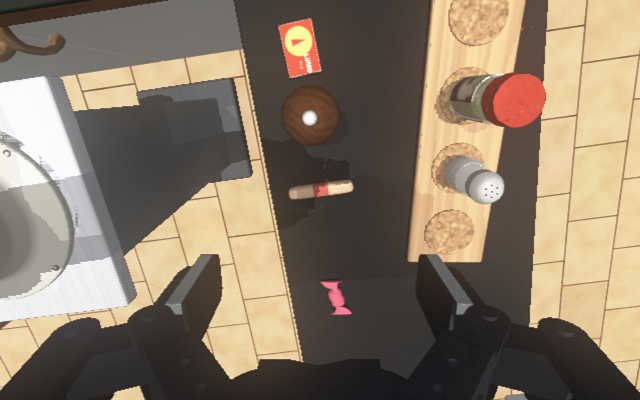

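Mill head at (310,115), standing between wafer and matchbox; the jar and salt stand on their corks, with free corks at (478,17) and (448,232).

```bash
python3 -c "
from h import *
c=pickle.load(open('w4.pkl','rb'))
print([pix2plane(c,*u,.015).round(4) for u in((478,17),(448,232))])"
python3 -m handwheel '[[0.001,0.046,0,0,0,0],[0,0.045,0,0,0,0],[0,0,-0.06,0,0,0],[0,0,-0.06,0,0,0],[0,0,-0.06,0,0,0],[0,0,-0.06,0,0,0],[0,0,-0.03,0,0,0],[0,0,-0.014,0,0,0]]' && python3 -m handwheel '[[0,0,0,0,0,0],[0,0,0,0,0,0],[0,0,0,0,0,0],[0,0,0,0,0,0],[0,0,0,0,0,0],[0,0,0,0,0,0],[0,0,0,0,0,0],[0,0,0,0,0,0]]' 0.7 40; python3 -m handwheel '[[0,0,0.02,0,0,0],[0,0,0.04,0,0,0],[0,0,0.06,0,0,0],[0,0,0.06,0,0,0],[0,0,0.06,0,0,0],[0,0,0.05,0,0,0],[0,0,0,0,0,0],[0,0,0,0,0,0]]'
```

```text
[array([0.6442, 0.1495, 0.015 ]), array([ 0.6065, -0.098 ,  0.015 ])]
t: 15.85
ee_pos: [0.4542, 0.0799, 0.0984]
eef_rot: [-2.368, -2.061, 0.005]
force: [-0.5, 0.2, 0.6]
opening: 0.0851
grasp_force: 0.0
t: 16.65
ee_pos: [0.4556, 0.0801, 0.1027]
eef_rot: [2.369, 2.062, 0.004]
force: [-1.5, 0.4, 6.3]
opening: 0.0462
grasp_force: 41.2
t: 17.45
ee_pos: [0.4551, 0.0799, 0.2757]
eef_rot: [2.369, 2.062, 0.002]
force: [-0.7, 0.5, -2.3]
opening: 0.0466
grasp_force: 41.9
```

```bash
python3 -m handwheel '[[0.0446,0.017,0,0,0,0],[0.0446,0.017,0,0,0,0],[0.0446,0.017,0,0,0,0],[0.0446,0.017,0,0,0,0],[0.0446,0.017,0,0,0,0],[0.0446,0.017,0,0,0,0],[0.0446,0.017,0,0,0,0],[0,0,0,0,0,0]]'; python3 -m handwheel '[[0,0,-0.04,0,0,0],[0,0,-0.06,0,0,0],[0,0,-0.06,0,0,0],[0,0,-0.05,0,0,0],[0,0,-0.03,0,0,0],[0,0,-0.01,0,0,0],[0,0,0,0,0,0],[0,0,0,0,0,0]]'; python3 -m handwheel '[[0,0,-0.006,0,0,0],[0,0,-0.005,0,0,0],[0,0,0,0,0,0],[0,0,0,0,0,0]]'
```

```text
t: 18.25
ee_pos: [0.644, 0.1522, 0.2701]
eef_rot: [-2.367, -2.061, 0.008]
force: [0.4, -0.1, -3.4]
opening: 0.0461
grasp_force: 42.5
t: 19.05
ee_pos: [0.6423, 0.1513, 0.1262]
eef_rot: [2.369, 2.062, 0.002]
force: [1.1, 0.6, -2.5]
opening: 0.0464
grasp_force: 42.5
t: 19.45
ee_pos: [0.6421, 0.1513, 0.1186]
eef_rot: [2.37, 2.062, 0.0]
force: [0.8, -0.9, -2.6]
opening: 0.0464
grasp_force: 42.5
```

```bash
python3 -m handwheel '[[0,0,-0.004,0,0,0],[0,0,0,0,0,0],[0,0,0,0,0,0]]'
```

```text
t: 19.75
ee_pos: [0.6424, 0.1516, 0.1178]
eef_rot: [2.369, 2.062, 0.003]
force: [-2.8, 0.7, 7.0]
opening: 0.0462
grasp_force: 43.3
```

```bash
python3 -m handwheel '[[0,0,0,0,0,0],[0,0,0,0,0,0],[0,0,0,0,0,0],[0,0,0,0,0,0],[0,0,0,0,0,0]]' -1; python3 -m handwheel '[[0,0,0.03,0,0,0],[0,0,0.05,0,0,0],[0,0,0.07,0,0,0],[0,0,0.07,0,0,0],[0,0,0,0,0,0]]'; python3 -m handwheel '[[-0.044,0.0194,0,0,0,0],[-0.044,0.0194,0,0,0,0],[-0.044,0.0194,0,0,0,0],[-0.044,0.0194,0,0,0,0],[-0.044,0.0194,0,0,0,0],[-0.044,0.0194,0,0,0,0],[-0.044,0.0194,0,0,0,0],[-0.044,0.0194,0,0,0,0]]';  python3 - <<'E'
from h import *
c=wrist("w5"); g=cloud(c)
for n,(lo,hi,x,y,R) in {"tin":(.04,.065,.431,.3085,.05),"millhead":(.125,.165,.642,.1516,.05)}.items():
    m=(np.hypot(g[...,0]-x,g[...,1]-y)<R)&(g[...,2]>lo)&(g[...,2]<hi)&(c["range_z"]>0); t=g[m]
    if len(t):print(n,len(t),((t.max(0)+t.min(0))/2).round(4),np.ptp(t,0).round(4))
E
```

```text
t: 20.25
ee_pos: [0.6421, 0.1513, 0.1159]
eef_rot: [-2.37, -2.062, 0.0]
force: [-0.1, -0.0, -1.1]
opening: 0.0853
grasp_force: 0.0
t: 20.75
ee_pos: [0.6434, 0.1516, 0.255]
eef_rot: [2.367, 2.06, 0.013]
force: [0.5, 0.1, 0.5]
opening: 0.0857
grasp_force: 0.0
t: 21.55
ee_pos: [0.4298, 0.2447, 0.2479]
eef_rot: [-2.37, -2.062, -0.0]
force: [0.8, -0.3, 0.7]
opening: 0.0855
grasp_force: 0.0
tcp [0.4298 0.2447 0.2479] yaxis [ 0.99  -0.138 -0.   ] t 21.55 cam [0.441 0.321 0.391]
tin 2026 [0.4321 0.3095 0.0541] [0.0481 0.0485 0.0067]
millhead 3189 [0.6394 0.1528 0.145 ] [0.048  0.048  0.0399]
```

View pics/w5.png

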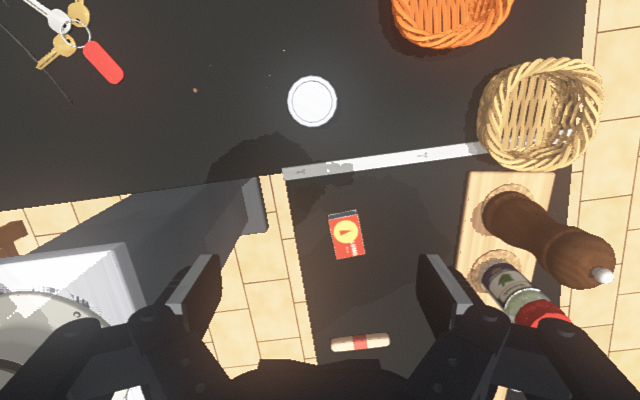

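Tin lid is at (312,101), clear of its surroundings; the mill stands on the basket-end cork.

```bash
python3 -m handwheel '[[0.002,0.054,0,0,0,0],[0.002,0.054,0,0,0,0],[0,0,-0.07,0,0,0],[0,0,-0.07,0,0,0],[0,0,-0.07,0,0,0],[0,0,-0.07,0,0,0],[0,0,-0.06,0,0,0],[0,0,-0.03,0,0,0]]' && python3 -m handwheel '[[0,0,-0.015,0,0,0],[0,0,0,0,0,0]]' && python3 -m handwheel '[[0,0,0,0,0,0],[0,0,0,0,0,0],[0,0,0,0,0,0],[0,0,0,0,0,0],[0,0,0,0,0,0],[0,0,0,0,0,0],[0,0,0,0,0,0],[0,0,0,0,0,0]]' 0.7 35; python3 -m handwheel '[[0,0,0.02,0,0,0],[0,0,0.05,0,0,0],[0,0,0.07,0,0,0],[0,0,0.07,0,0,0],[0,0,0.07,0,0,0],[0,0,0.06,0,0,0],[0,0,0.04,0,0,0],[0,0,0,0,0,0]]'
```

```text
t: 22.4
ee_pos: [0.4317, 0.308, 0.0223]
eef_rot: [-2.37, -2.062, 0.007]
force: [0.3, 0.4, 0.1]
opening: 0.0854
grasp_force: 0.0
t: 22.6
ee_pos: [0.4328, 0.3088, 0.0162]
eef_rot: [-2.37, -2.062, 0.003]
force: [-0.3, -0.1, 0.4]
opening: 0.0849
grasp_force: 0.0
t: 23.4
ee_pos: [0.434, 0.3097, 0.0187]
eef_rot: [2.37, 2.062, 0.004]
force: [-0.4, 0.3, 5.9]
opening: 0.0476
grasp_force: 35.9
t: 24.2
ee_pos: [0.4341, 0.3098, 0.2499]
eef_rot: [2.369, 2.062, 0.01]
force: [-0.7, 1.2, -1.3]
opening: 0.0482
grasp_force: 36.3
```

```bash
python3 -m handwheel '[[0.0288,-0.0682,0,0,0,0],[0.0288,-0.0682,0,0,0,0],[0.0288,-0.0682,0,0,0,0],[0.0288,-0.0682,0,0,0,0],[0.0288,-0.0682,0,0,0,0],[0.0288,-0.0682,0,0,0,0],[0.0288,-0.0682,0,0,0,0],[0.0288,-0.0682,0,0,0,0]]';python3 -m handwheel '[[0.0288,-0.0682,0,0,0,0],[0.0288,-0.0682,0,0,0,0],[0,0,0,0,0,0],[0,0,0,0,0,0]]'
```

```text
t: 25.0
ee_pos: [0.5716, -0.02, 0.2447]
eef_rot: [-2.37, -2.062, 0.001]
force: [0.8, 0.9, -0.4]
opening: 0.0479
grasp_force: 36.3
t: 25.4
ee_pos: [0.6059, -0.1008, 0.244]
eef_rot: [-2.371, -2.059, 0.002]
force: [-0.2, 0.5, -1.3]
opening: 0.0476
grasp_force: 36.5
```

```bash
python3 -m handwheel '[[0.0015,0.0025,-0.05,0,0,0],[0,0,-0.06,0,0,0],[0,0,-0.06,0,0,0],[0,0,-0.06,0,0,0],[0,0,-0.06,0,0,0],[0,0,-0.03,0,0,0],[0,0,-0.013,0,0,0],[0,0,0,0,0,0]]';python3 -m handwheel '[[0,0,-0.008,0,0,0],[0,0,0,0,0,0],[0,0,0,0,0,0]]'
```

```text
t: 26.2
ee_pos: [0.6063, -0.0974, 0.0448]
eef_rot: [-2.368, -2.063, 0.001]
force: [-0.6, 0.4, -1.1]
opening: 0.0473
grasp_force: 36.5
t: 26.5
ee_pos: [0.6075, -0.0985, 0.0414]
eef_rot: [2.369, 2.062, 0.001]
force: [-0.3, -0.3, -0.1]
opening: 0.0482
grasp_force: 36.5
```

```bash
python3 -m handwheel '[[0,0,-0.006,0,0,0],[0,0,-0.004,0,0,0],[0,0,0,0,0,0],[0,0,0,0,0,0]]';python3 -m handwheel '[[0,0,-0.003,0,0,0],[0,0,0,0,0,0],[0,0,0,0,0,0]]'
```

```text
t: 26.9
ee_pos: [0.6069, -0.0985, 0.0343]
eef_rot: [-2.37, -2.062, 0.0]
force: [0.4, 0.1, -0.2]
opening: 0.0476
grasp_force: 36.5
t: 27.2
ee_pos: [0.6072, -0.0986, 0.0337]
eef_rot: [2.369, 2.062, 0.001]
force: [-3.3, -0.2, 5.6]
opening: 0.0481
grasp_force: 36.9
```

```bash
python3 -m handwheel '[[0,0,0,0,0,0],[0,0,0,0,0,0],[0,0,0,0,0,0],[0,0,0,0,0,0],[0,0,0,0,0,0]]' -1; python3 -m handwheel '[[0,0,0.03,0,0,0],[0,0,0.05,0,0,0],[0,0,0.07,0,0,0],[0,0,0.08,0,0,0],[0,0,0.08,0,0,0],[0,0,0.06,0,0,0],[0,0,0,0,0,0]]'; python3 -m handwheel '[[-0.02,-0.02,0.04,0,0,0],[-0.02,-0.02,0.04,0,0,0],[-0.02,0,0.04,0,0,0],[-0.02,0,0.04,0,0,0],[-0.02,0,0,0,0,0],[0,0,0,0,0,0],[0,0,0,0,0,0]]'
python3 - <<'E'
from h import *
from station import viewer
import cv2
c=wrist("w6"); s=viewer.capture("side"); s2=viewer.capture("scene")
cv2.imwrite("pics/s6.png",np.vstack([cv2.resize(x["image"][a:a+130,b:b+220],None,fx=2.2,fy=2.2,interpolation=cv2.INTER_CUBIC) for x,a,b in((s,120,220),(s2,140,200))]))
E
```

```text
t: 27.7
ee_pos: [0.607, -0.0985, 0.0326]
eef_rot: [-2.37, -2.062, 0.0]
force: [-0.3, -0.5, -0.3]
opening: 0.0852
grasp_force: 0.0
t: 28.4
ee_pos: [0.6083, -0.0987, 0.2608]
eef_rot: [2.365, 2.058, 0.009]
force: [1.1, 0.7, 0.3]
opening: 0.0853
grasp_force: 0.0
t: 29.1
ee_pos: [0.5472, -0.1225, 0.3501]
eef_rot: [-2.37, -2.062, 0.0]
force: [0.7, -0.3, -0.1]
opening: 0.0854
grasp_force: 0.0
tcp [ 0.5472 -0.1225  0.3501] yaxis [ 0.99  -0.138 -0.001] t 29.1 cam [ 0.558 -0.046  0.493]
```

View pics/w6.png

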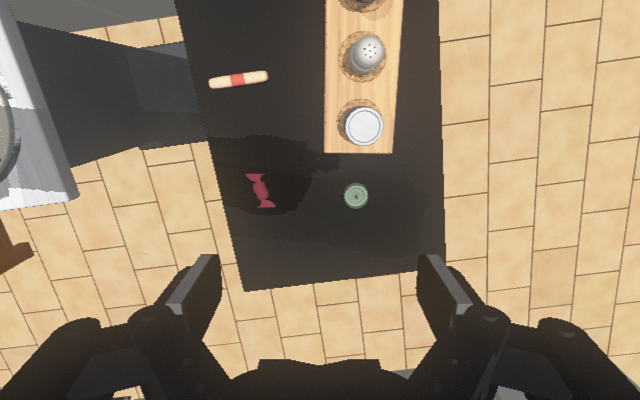

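View pics/s6.png

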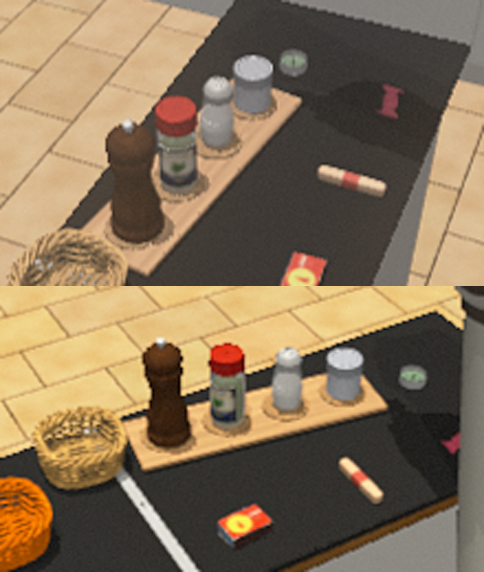

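All four are upright in order, mill by the basket through tin by the tea light. A quick numeric check of the centring against the board edges:

Run:
```python
from h import *
c=pickle.load(open("w6.pkl","rb")); g=cloud(c); d=np.array([.136,.991]); d/=np.linalg.norm(d); n=np.array([d[1],-d[0]])
v=c["range_z"]>0
s=g[...,:2]@d; w=g[...,:2]@n
b=v&(g[...,2]>.008)&(g[...,2]<.018)&(np.abs(g[...,0]-.615)<.09)&(g[...,1]>-.17)&(g[...,1]<.1)
def edges(a): return np.percentile(a,[.3,99.7])
for lo in(-.05,.0): 
    q=b&(s>lo)&(s<lo+.05); e=edges(w[q]); print("board w",e.round(4),e.mean().round(4))
q=b&(np.abs(w-np.median(w[b]))<.04); s0=np.percentile(s[q],.3); print("end s",s0.round(4),"D s",(s0+.045).round(4),"C s",(s0+.13).round(4))
for k,(lo,hi,x,y) in {"tin":(.06,.08,.607,-.0985),"salt":(.09,.11,.619,-.017)}.items():
    m=v&(np.hypot(g[...,0]-x,g[...,1]-y)<.05)&(g[...,2]>lo)&(g[...,2]<hi)
    print(k,edges(s[m]).mean().round(4),edges(w[m]).mean().round(4))
```

```text
board w [0.5664 0.6649] 0.6157
board w [0.5663 0.6653] 0.6158
end s -0.0603 D s -0.0153 C s 0.0697
tin -0.0156 0.6145
salt 0.0679 0.6135
```

```bash
python3 -c "
from station import r
print(r.hand_in())"
```

```text
the job is handed in; nothing more can be done
None
```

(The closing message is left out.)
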